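Once round with the amenity carousel

ROBOT

A 7-joint arm with a two-finger parallel gripper is mounted at the origin on the work surface. World frame = base frame: x ahead of the robot, y to its left, z up, the work surface at z = 0. Lengths are in m, angles in rad, forces in N, time in s.
With the tool pointing down it reaches from about 0.4 to 0.9 m from the base axis. Payload 5.5 kg.
Tool frame: the origin (TCP) lies midway between the tips of the shut fingers; the grasp point (between the pads) lies 19 mm behind it; z points along the fingers, y is the direction in which the jaws open and shut (so a half turn about z gives the same grasp; the last joint's range is limited). The gripper opens to 92 mm and grips with 3 to 60 N. Pads are 19 mm wide; open, the fingers measure 130 mm over their backs; the gripper's body (75 mm by 190 mm) begins 47 mm behind the grasp point.
Start: joints at [-0.909, 0.501, -0.427, 1.55, 0.221, 1.138, -0.21], TCP at [0.252, 0.599, 0.227] pointing down, gripper open.
Joint ranges: [-2.88, 2.88], [-0.31, 2.03], [-1.54, 1.56], [0.2, 2.42], [-1.41, 4.55], [0.19, 2.02], [-2.57, 2.57]. Speed limits (rad/s): [2.57, 2.57, 3.14, 3.14, 3.14, 3.14, 3.14].

INTERFACE

Orientations are given as a rotation vector (axis times angle).
In Python, from cell import robot gives the robot as it stands.
- The arm moves only by the tool jog_arm, never from a script. Its argument "motion" is a list that holds one entry, the list of rows, each a list of 5 numbers: the shift along the tool's x, y, z in cm, then the turn about the tool's z in degrees, then the finger opening in cm, from 0 to 9.18. A call has exactly 10 rows; each row is the pose to reach, as a shift and turn from the pose commanded when the call began, along the tool's axes at that moment; what a row does not reach only later rows make up. A row lasts 1/10 s, in which the tool goes at most 50 mm and 8.59 degrees, less where a joint would pass 70% of its speed; a pose out of reach is approached as far as the arm can. A call with a gripper value outside its range is refused whole. The fingers move at their own pace and stop on an object; "newtons" is the grip in N (left out, the last holds). Time passes only in rows, so rows that repeat a pose let the fingers close, or fill a call up. It gives the time, the measured TCP pose, the force and the opening at its end, in the units of the state.
- robot.observe(): the state, without advancing time (a new reading comes with each control period).
- robot.camera(name): name is "scene" or "side" or "wrist"; returns a dict with "frame" (420x560x3 uint8, red, green, blue), "intrinsics" (3x3 intrinsics, pixels), "R" (3x3) and "t" (3): a world point X has camera coordinates R X + t; the wrist camera has in their place "T_tool_cam" (4x4, takes a point from camera to tool coordinates, whose origin is the TCP and whose axes are the flange's). Camera axes: x right, y down, z forward; pixel columns grow to the right and rows downward; lengths in m; the calibration is good to about 2 mm. A picture is of the moment at which its call begins: read the wrist's pose just before it. There is no depth.
- robot.sign_off(): hands the job in, once; it reports no verdict.
The state is a dict: "time": time; "qpos": joint angles; "qd": joint speeds; "tau": joint torques, N m; "eef_pos": TCP position; "ee_rot": TCP orientation; "wrist_force": force on the tool from outside, world axes, zero at the start; "wrist_torque": the same for the moment, N m; "width": opening from 0.0 (shut) to 1.0 (fully open).
Only numpy, scipy, OpenCV 4.12 (cv2) and the standard library are available. Lean on these libraries where they do the work, as an engineer would, in place of code of your own. Each camera call takes 0.05 s, during which the arm holds its last target.

TASK

For the stock check at the wash-room counter, take the carousel that carries the round cups by its upright handle post and turn it one full turn clockwise (seen from above), so that every cup passes the front once. Leave it facing just as it stood, let go of it, and do not turn the other carousel, the one with the square pots.

Things in the scene. Friction and masses are not known exactly. Their poses are not given: they have to be found in the camera images.
- cup_carousel (a joint): Angle of the carousel with five ROUND white cups: a dark wooden disc 220 mm across, top 30 mm above the counter, on a fixed stand. Radians, growing clockwise seen from above; starts anywhere from -2.6 to 2.6; one full clockwise turn adds 6.28; no stops or detents. It turns stiffly (1 to 3 N at the post) and stays where it is left.
- cup_axis (a point): Point on the fixed vertical turning axis of the round-cup carousel, level with the top of its disc, 30 mm above the counter. The five cups around it are 54 mm across; their tops, stock included, are at most 80 mm above the counter.
- cup_post (a point): Grip point on the handle post of the round-cup carousel: on the post's centre line, 85 mm from the turning axis, 105 mm above the counter; it moves with the disc. The post is an upright wooden sleeve, 24 mm in diameter, from 45 to 130 mm above the counter. It spins freely on its pin, so a hand gripping it need not turn. The cups stay 45 mm clear of its centre line.
- bin_post (a point): The same point on the post of the OTHER carousel, which has five SQUARE white pots 44 mm wide instead of cups; disc, stand and post are as on the first. It must not be turned. The two stand side by side, left and right in either order, their axes at least 300 mm apart.
Mind the look-alikes: they are no part of the job. What is shaped like the part that bears cup_carousel but blue or turquoise is not meant.

How it is judged:
On the way:
1. the round-cup carousel has been turned about half way round (distance of cup_post from where it was at the start of the episode above 0.155 m), for 0.1 s.
At the end, for the whole second after the job is handed in: The round-cup carousel has made one full clockwise turn, no more, no less: its post is back within 25 mm of where it stood (its angle, grown by about 6.28, lies between 3.2 and 9.4). It is at rest, and the post of the square-pot carousel is within 30 mm of where it was (value of joint cup_carousel between 3.2 and 9.4 rad and distance of cup_post from where it was at the start of the episode below 0.025 m and velocity of joint cup_carousel between -0.05 and 0.05 rad/s and distance of bin_post from where it was at the start of the episode below 0.03 m); the robot touches nothing.
It fails at once if the square-pot carousel was turned (its post moved more than 30 mm) (distance of bin_post from where it was at the start of the episode above 0.03 m).
It also fails if it takes over 58 s, if anything falls off the work surface, if the arm or the gripper's body presses on something with over 40 N, if the wrist force passes 120 N, or if a joint passes its speed limit or range.

## Working session

There is one attempt and no reset: what is moved stays moved. The work goes in short steps, Python scripts to look and compute and a tool call to move; the robot and the scene stay as the last step left them, time stands still between calls to the robot, and variables do not carry over. Pictures are saved under pics/ and viewed, and the job is handed in when it is done.

Besides the shell and the picture viewer there is one more tool, called after "Call:" as name(argument=value, ...) on one line, values as JSON. jog_arm: Moves the arm, as the interface text tells. Its arguments: {"type":"object","properties":{"motion":{"type":"array","items":{"type":"array","items":{"type":"array","items":{"type":"number"}}}},"newtons":{"type":"number"}},"required":["motion"]}

```bash
mkdir -p pics; ls; cat > h.py <<'E'
import numpy as np, cv2
from cell import robot
from scipy.spatial.transform import Rotation as Rn
def snap(n,f):
    c=robot.camera(n); cv2.imwrite('pics/'+f,c['frame'][:,:,::-1]); return c
E
python3 - <<'E'
from h import *
s=robot.observe(); print({k:np.round(v,3) for k,v in s.items()})
import pickle
d={}
for n in ['scene','side','wrist']:
    d[n]=snap(n,n+'0.png'); print(n,[ (k,np.round(v,3).tolist()) for k,v in d[n].items() if k!='frame'])
pickle.dump((s,d),open('d0.pkl','wb'))
E
```

```text
pics
{'time': np.float64(0.0), 'qpos': array([-0.909,  0.502, -0.427,  1.551,  0.221,  1.138, -0.21 ]), 'qd': array([ 0.001,  0.001, -0.   ,  0.001, -0.   ,  0.   ,  0.   ]), 'tau': array([-1.0000e-03, -5.6659e+01, -5.8160e+00, -2.7910e+01, -6.9000e-02,
        3.1000e-02,  0.0000e+00]), 'eef_pos': array([0.252, 0.598, 0.226]), 'ee_rot': array([-6.220e-01, -3.079e+00,  3.000e-03]), 'wrist_force': array([-0.611, -1.154,  0.094]), 'wrist_torque': array([ 0.01 , -0.008,  0.036]), 'width': np.float64(0.997)}
scene [('intrinsics', [[456.715, 0.0, 277.527], [0.0, 456.715, 210.078], [0.0, 0.0, 1.0]]), ('R', [[0.52, 0.854, 0.007], [0.557, -0.333, -0.761], [-0.647, 0.4, -0.649]]), ('t', [-0.093, -0.227, 1.763])]
side [('intrinsics', [[531.62, 0.0, 283.604], [0.0, 531.62, 205.514], [0.0, 0.0, 1.0]]), ('R', [[0.787, -0.617, 0.008], [-0.304, -0.398, -0.866], [0.537, 0.679, -0.501]]), ('t', [-0.485, 0.143, 1.334])]
wrist [('intrinsics', [[311.09, 0.0, 278.565], [0.0, 311.09, 209.833], [0.0, 0.0, 1.0]]), ('T_tool_cam', [[0.0, -0.968, -0.25, 0.066], [1.0, 0.0, -0.0, 0.001], [0.0, -0.25, 0.968, -0.159], [0.0, 0.0, 0.0, 1.0]])]
```

View pics/scene0.png

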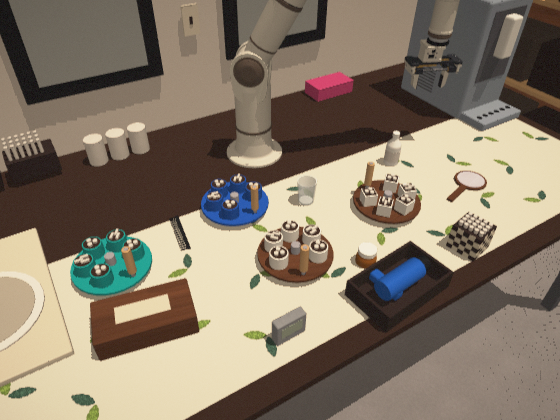

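View pics/side0.png

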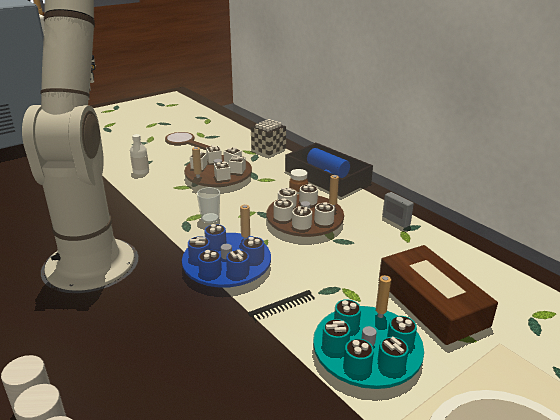

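View pics/wrist0.png

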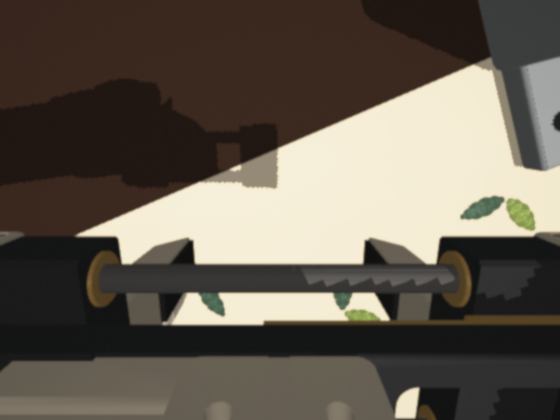

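Candidates in the scene view are four carousels: wooden at (296,250), wooden at (387,200), blue at (235,200) and turquoise at (112,262). I'll enlarge the two wooden ones in both views to tell the round cups from the square pots.

```bash
python3 - <<'E'
import cv2,numpy as np
a=cv2.imread('pics/scene0.png')[150:290,245:435]; b=cv2.imread('pics/side0.png')[130:245,170:360]
a=cv2.resize(a,None,fx=4,fy=4,interpolation=cv2.INTER_CUBIC);b=cv2.resize(b,None,fx=4,fy=4,interpolation=cv2.INTER_CUBIC)
cv2.imwrite('pics/a.png',a);cv2.imwrite('pics/b.png',b);print(a.shape,b.shape)
E
```

```text
(560, 760, 3) (460, 760, 3)
```

View pics/a.png

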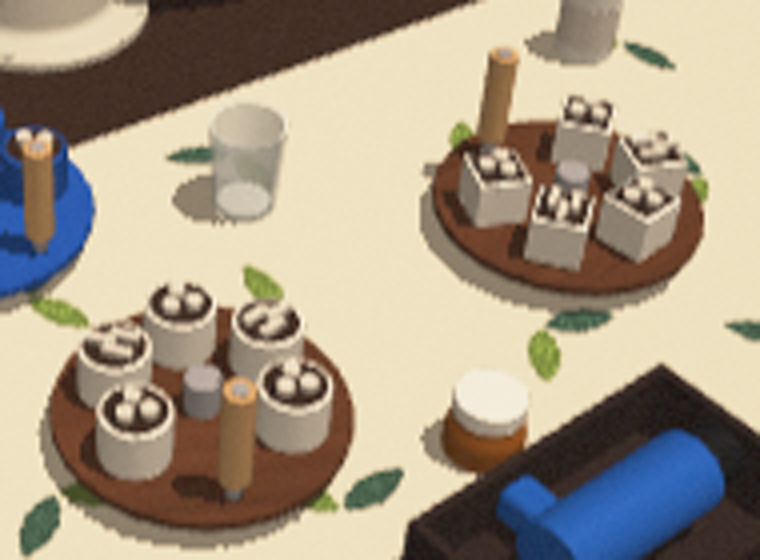

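View pics/b.png

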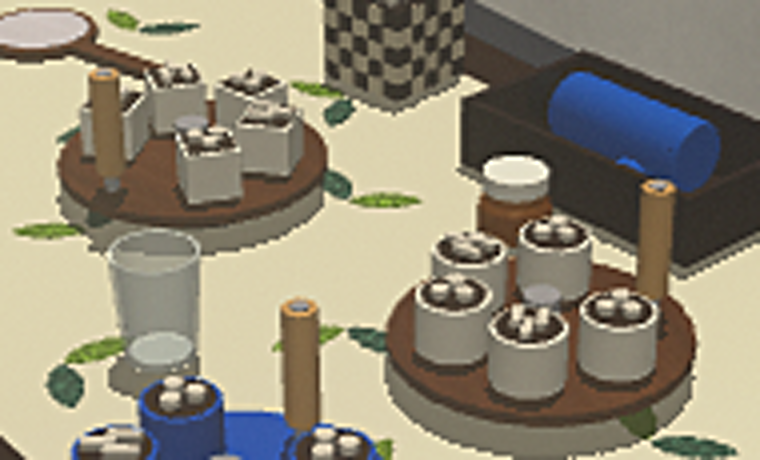

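The crop shows the near disc at scene (296,250), side (305,215): wooden with five ROUND cups, post top at scene (305,246), side (335,176). The far disc at scene (387,200), side (218,170) has SQUARE pots, so the near one is meant. Now I'll triangulate.

```bash
cat >> h.py <<'E'
import pickle
def tri(pts):  # list of (cam dict,(u,v))
    A=[]
    for c,(u,v) in pts:
        P=c['intrinsics']@np.c_[c['R'],c['t']]
        A+= [u*P[2]-P[0], v*P[2]-P[1]]
    X=np.linalg.svd(np.array(A))[2][-1]; X=X[:3]/X[3]
    r=[np.round(proj(c,X)-np.array(p),1) for c,p in pts]
    return X,r
def proj(c,X):
    X=np.atleast_2d(X)@c['R'].T+c['t']; p=X@c['intrinsics'].T; return np.squeeze(p[:,:2]/p[:,2:])
def ray(c,p,z):
    d=c['R'].T@np.linalg.inv(c['intrinsics'])@np.array([*p,1.]); o=-c['R'].T@c['t']
    return o+d*(z-o[2])/d[2]
E
python3 - <<'E'
from h import *
s,d=pickle.load(open('d0.pkl','rb'))
S,T=d['scene'],d['side']
f=lambda x,y,ox,oy:((x+.5)/4-.5+ox,(y+.5)/4-.5+oy)
a=lambda x,y:f(x,y,245,150); b=lambda x,y:f(x,y,170,130)
X={}
for n,p,q in [('posttop',(240,384),(659,187)),('hubtop',(203,373),(543,295)),('binposttop',(503,53),(104,74)),('binhub',(573,173),(192,125)),('jar',(490,395),(516,178)),('blueposttop',(37,147),(300,307))]:
    X[n],r=tri([(S,a(*p)),(T,b(*q))]); print(n,X[n].round(4),r)
print('glass base',ray(S,a(243,200),0), 'jar',ray(S,a(485,460),0))
h=X['hubtop'];p=X['posttop']
print(np.hypot(*(p-h)[:2]),np.degrees(np.arctan2(*(p-h)[1::-1])))
t=np.linspace(0,2*np.pi,60)
for n in ['scene','side']:
    im=cv2.imread(f'pics/{n}0.png'); im=cv2.resize(im,None,fx=1,fy=1)
    im=cv2.resize(im,None,fx=4,fy=4)
    for z in(.03,):
        c=np.c_[h[0]+.11*np.cos(t),h[1]+.11*np.sin(t),z+0*t]
        for u in proj(d[n],c): cv2.circle(im,tuple(int(k*4+2) for k in u),2,(0,255,0),-1)
    for z in (.045,.13):
        c=np.c_[p[0]+.012*np.cos(t),p[1]+.012*np.sin(t),z+0*t]
        for u in proj(d[n],c): cv2.circle(im,tuple(int(k*4+2) for k in u),1,(0,0,255),-1)
    o=(245,150) if n=='scene' else (170,130)
    cv2.imwrite(f'pics/ov_{n}.png',im[o[1]*4:o[1]*4+560,o[0]*4:o[0]*4+760])
E
```

```text
posttop [ 0.6359 -0.1992  0.1292] [array([-0.6,  1.1]), array([-0.5, -0.6])]
hubtop [ 0.5557 -0.1728  0.0584] [array([-0.5,  0.9]), array([-0.5, -0.6])]
binposttop [0.4274 0.2    0.1276] [array([-0.1,  0.2]), array([-0.1, -0.1])]
binhub [0.5117 0.2155 0.0545] [array([-0.1,  0.2]), array([-0.1, -0.1])]
jar [ 0.6705 -0.0042  0.0477] [array([-0.5,  1. ]), array([-0.5, -0.6])]
blueposttop [ 0.3442 -0.1866  0.1284] [array([-0.1,  0.3]), array([-0.2, -0.2])]
glass base [0.34812122 0.00643267 0.        ] jar [ 0.68387796 -0.00994876  0.        ]
0.08443647195974405 -18.221194829336792
```

View pics/ov_scene.png

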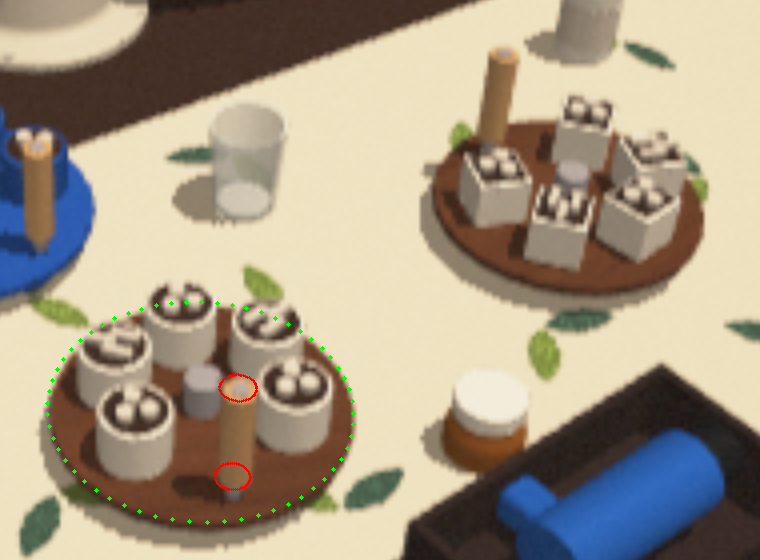

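View pics/ov_side.png

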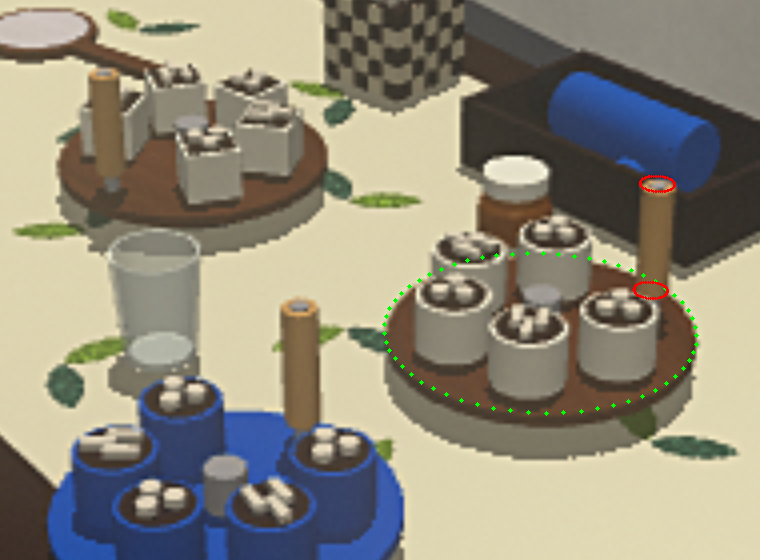

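The overlays fit: axis (0.556,-0.173), post (0.636,-0.199), radius 84 mm (85 expected), top 129 mm (130 expected), disc outline matching. bin_post is at (0.427,0.200). Next, the approach plan.

```bash
cat >> h.py <<'E'
def state():
    s=robot.observe(); Rm=Rn.from_rotvec(s['ee_rot']).as_matrix()
    print('t',round(float(s['time']),2),'p',s['eef_pos'].round(4),'F',s['wrist_force'].round(1),'w',round(float(s['width']),3),'q',s['qpos'].round(2))
    print('x',Rm[:,0].round(3),'y',Rm[:,1].round(3),'z',Rm[:,2].round(3)); return s,Rm
E
python3 - <<'E'
from h import *
s,R=state()
print('to hover z.2:',(R.T@(np.array([.636,-.199,.2])-s['eef_pos'])*100).round(2))
E
```

```text
t 0.15 p [0.2522 0.5985 0.2259] F [ 0.2 -0.4 -0.2] w 1.003 q [-0.91  0.5  -0.43  1.55  0.22  1.14 -0.21]
x [-0.922  0.388  0.   ] y [ 0.388  0.922 -0.001] z [-0.001 -0.001 -1.   ]
to hover z.2: [-66.33 -58.59   2.67]
```

Call:
jog_arm(motion=[[[-4.0,-3.0,0,5,9],[-8,-6,0,10,9],[-12,-9,0,15,9],[-16,-12,0,20,9],[-20,-16,0,25,9],[-24,-20,0,30,9],[-28,-24,0,35,9],[-32,-28,0,40,9],[-36,-32,0,40,9],[-38,-34,0,40,9]]], newtons=25)

```text
time: 1.15
eef_pos: [0.4666, 0.1465, 0.2268]
ee_rot: [1.638, 2.681, 0.0]
wrist_force: [0.8, -0.1, -0.0]
width: 0.979
```

```bash
python3 - <<'E'
from h import *
s,R=state()
print('to hover z.2:',(R.T@(np.array([.636,-.199,.2])-s['eef_pos'])*100).round(2))
E
```

```text
t 1.15 p [0.4666 0.1465 0.2268] F [ 0.8 -0.1 -0. ] w 0.979 q [-0.26  0.18 -0.11  1.95  0.02  1.    0.09]
x [-0.456  0.89  -0.   ] y [0.89  0.456 0.   ] z [ 0.  0. -1.]
to hover z.2: [-38.47  -0.7    2.68]
```

Call:
jog_arm(motion=[[[-4,0,0,0,9],[-8,0,0,4,9],[-13,0,0,8,9],[-18,0,0,12,9],[-23,0,0,16,9],[-28,-0.2,0,20,9],[-32,-0.4,0,20,9],[-35,-0.6,0,20,9],[-37.5,-0.7,0,20,9],[-38.5,-0.7,0,20,9]]])

```text
time: 2.15
eef_pos: [0.6356, -0.2007, 0.226]
ee_rot: [2.083, 2.352, -0.003]
wrist_force: [-0.0, -0.9, 0.6]
width: 0.982
```

```bash
python3 - <<'E'
from h import *
s,R=state()
c=snap('wrist','w1.png')
T=c['T_tool_cam']; M=R@T[:3,:3]; o=R@T[:3,3]+s['eef_pos']
c['R']=M.T; c['t']=-M.T@o
print('pred post top',proj(c,[.636,-.199,.13]), 'hub',proj(c,[.5557,-.1728,.058]))
s2,_=state(); pickle.dump((s2,c),open('w1.pkl','wb'))
E
```

```text
t 2.15 p [ 0.6356 -0.2007  0.226 ] F [-0.  -0.9  0.6] w 0.982 q [ 0.17  0.5   0.13  1.52 -0.07  1.13  0.44]
x [-0.121  0.993 -0.001] y [ 0.993  0.121 -0.001] z [-0.001 -0.001 -1.   ]
pred post top [278.14743487 209.26395289] hub [204.61355133 158.71449059]
t 2.2 p [ 0.6359 -0.2008  0.226 ] F [ 0.  -1.5 -0.2] w 0.976 q [ 0.17  0.5   0.13  1.52 -0.07  1.13  0.44]
x [-0.121  0.993 -0.001] y [ 0.993  0.121 -0.001] z [-0.001 -0.002 -1.   ]
```

View pics/w1.png

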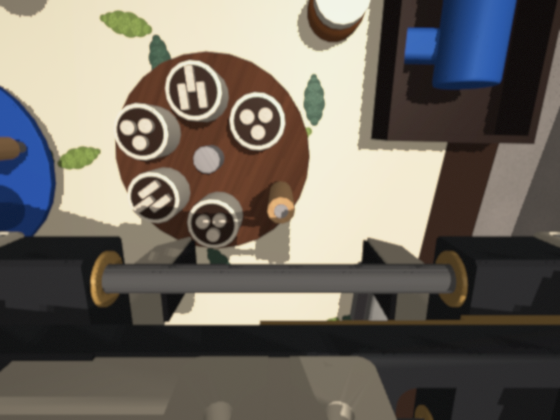

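The picture shows the round-cup post top at (281,208) and the hub at (207,159). That is within 3 px (about 2 mm) of prediction, so I'll descend on it.

Call:
jog_arm(motion=[[[0.1,0.1,2,0,9],[0.1,0.1,4,0,9],[0.1,0.1,6,0,9],[0.1,0.1,8,0,9],[0.1,0.1,10,0,9],[0.1,0.1,12,0,9],[0.1,0.1,13,0,9],[0.1,0.1,13.8,0,9],[0.1,0.1,13.8,0,9],[0.1,0.1,13.8,0,9]]])

```text
time: 3.2
eef_pos: [0.6372, -0.196, 0.0894]
ee_rot: [2.078, 2.355, 0.001]
wrist_force: [-0.7, -0.0, 0.8]
width: 0.977
```

Call:
jog_arm(motion=[[[0,0,0,0,6],[0,0,0,0,4],[0,0,0,0,2.5],[0,0,0,0,1.5],[0,0,0,0,1.5],[0,0,0,0,1.5],[0,0,0,0,1.5],[0,0,0,0,1.5],[0,0,0,0,1.5],[0,0,0,0,1.5]]], newtons=25)

```text
time: 4.2
eef_pos: [0.6368, -0.1962, 0.0887]
ee_rot: [2.078, 2.356, 0.0]
wrist_force: [0.9, 0.5, -1.6]
width: 0.257
```

```bash
python3 - <<'E'
from h import *
s,R=state()
c=snap('wrist','w2.png')
c=snap('scene','s2.png')
state()
E
```

```text
t 4.2 p [ 0.6368 -0.1962  0.0887] F [ 0.9  0.5 -1.6] w 0.257 q [ 0.18  0.64  0.11  1.62 -0.09  0.88  0.45]
x [-0.125  0.992 -0.   ] y [0.992 0.125 0.   ] z [ 0.  0. -1.]
t 4.3 p [ 0.6368 -0.1962  0.0887] F [1.2 0.1 0.3] w 0.251 q [ 0.18  0.64  0.11  1.62 -0.09  0.88  0.45]
x [-0.125  0.992 -0.   ] y [0.992 0.125 0.   ] z [ 0. -0. -1.]
```

View pics/w2.png

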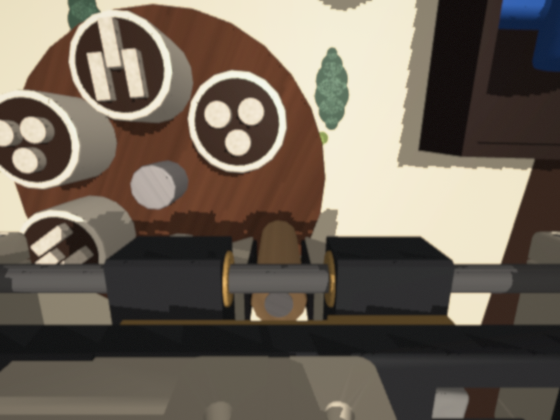

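View pics/s2.png

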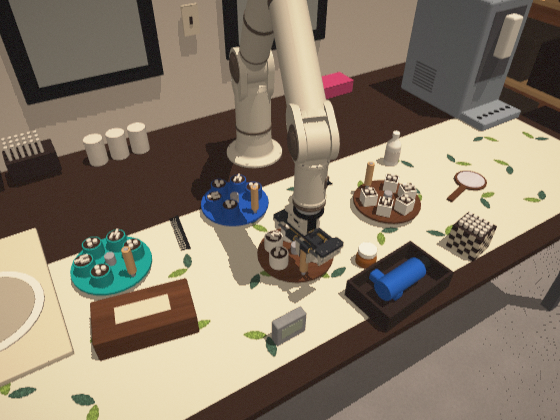

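Gripped: the opening is 23 mm on a 24 mm post, and the post sits between the pads at wrist (278,280). Next I'll work out the clockwise rows with the hand orientation fixed, 40° per call.

```bash
python3 - <<'E'
from h import *
s,R=state()
r=.085; th0=np.radians(-18.3); 
P=lambda a: np.array([r*np.cos(th0-a),r*np.sin(th0-a),0])
f=lambda deg: np.round(R.T@(P(np.radians(deg))-P(0))*100,1)[:2]
for k in range(9):
    b=f(40*k); print(k,[ (f(40*k+4*j)-b).round(1).tolist() for j in range(1,11)], 'abs', f(40*k+40))
E
```

```text
t 4.3 p [ 0.6368 -0.1962  0.0887] F [1.2 0.1 0.3] w 0.251 q [ 0.18  0.64  0.11  1.62 -0.09  0.88  0.45]
x [-0.125  0.992 -0.   ] y [0.992 0.125 0.   ] z [ 0. -0. -1.]
0 [[-0.5, -0.3], [-1.0, -0.6], [-1.5, -0.9], [-2.0, -1.3], [-2.4, -1.7], [-2.8, -2.1], [-3.2, -2.6], [-3.5, -3.1], [-3.8, -3.6], [-4.1, -4.1]] abs [-4.1 -4.1]
1 [[-0.2, -0.6], [-0.4, -1.2], [-0.5, -1.7], [-0.7, -2.3], [-0.7, -2.9], [-0.7, -3.5], [-0.7, -4.1], [-0.7, -4.7], [-0.6, -5.3], [-0.4, -5.8]] abs [-4.5 -9.9]
2 [[0.1, -0.6], [0.4, -1.2], [0.6, -1.7], [0.9, -2.2], [1.2, -2.7], [1.6, -3.2], [2.0, -3.6], [2.4, -4.0], [2.9, -4.4], [3.3, -4.8]] abs [ -1.2 -14.7]
3 [[0.5, -0.3], [1.1, -0.6], [1.6, -0.8], [2.1, -1.0], [2.7, -1.2], [3.3, -1.3], [3.9, -1.4], [4.5, -1.5], [5.1, -1.5], [5.7, -1.4]] abs [  4.5 -16.1]
4 [[0.5, 0.0], [1.1, 0.2], [1.7, 0.3], [2.3, 0.5], [2.8, 0.8], [3.3, 1.0], [3.8, 1.3], [4.3, 1.7], [4.8, 2.1], [5.2, 2.5]] abs [  9.7 -13.6]
5 [[0.4, 0.4], [0.8, 0.9], [1.1, 1.4], [1.4, 1.9], [1.7, 2.4], [1.9, 2.9], [2.1, 3.5], [2.3, 4.1], [2.4, 4.7], [2.4, 5.3]] abs [12.1 -8.3]
6 [[0.1, 0.5], [0.0, 1.1], [0.0, 1.7], [-0.1, 2.3], [-0.3, 2.9], [-0.4, 3.5], [-0.6, 4.0], [-0.9, 4.5], [-1.2, 5.1], [-1.5, 5.6]] abs [10.6 -2.7]
7 [[-0.4, 0.4], [-0.8, 0.9], [-1.2, 1.3], [-1.7, 1.7], [-2.1, 2.0], [-2.6, 2.3], [-3.1, 2.6], [-3.7, 2.9], [-4.2, 3.1], [-4.8, 3.3]] abs [5.8 0.6]
8 [[-0.6, 0.1], [-1.2, 0.2], [-1.8, 0.2], [-2.4, 0.2], [-3.0, 0.2], [-3.5, 0.1], [-4.1, 0.0], [-4.7, -0.2], [-5.3, -0.4], [-5.8, -0.6]] abs [0. 0.]
```

Call:
jog_arm(motion=[[[-0.5,-0.3,0,0,1.5],[-1.0,-0.6,0,0,1.5],[-1.5,-0.9,0,0,1.5],[-2.0,-1.3,0,0,1.5],[-2.4,-1.7,0,0,1.5],[-2.8,-2.1,0,0,1.5],[-3.2,-2.6,0,0,1.5],[-3.5,-3.1,0,0,1.5],[-3.8,-3.6,0,0,1.5],[-4.1,-4.1,0,0,1.5]]])

```text
time: 5.3
eef_pos: [0.6006, -0.2422, 0.0887]
ee_rot: [-2.078, -2.355, 0.0]
wrist_force: [1.4, 1.2, -1.6]
width: 0.259
```

```bash
python3 - <<'E'
from h import *
s,R=state()
c=snap('wrist','w3.png')
E
```

```text
t 5.3 p [ 0.6006 -0.2422  0.0887] F [ 1.4  1.2 -1.6] w 0.259 q [ 0.26  0.62  0.12  1.67 -0.09  0.86  0.54]
x [-0.124  0.992  0.   ] y [ 0.992  0.124 -0.   ] z [-0.  0. -1.]
```

View pics/w3.png

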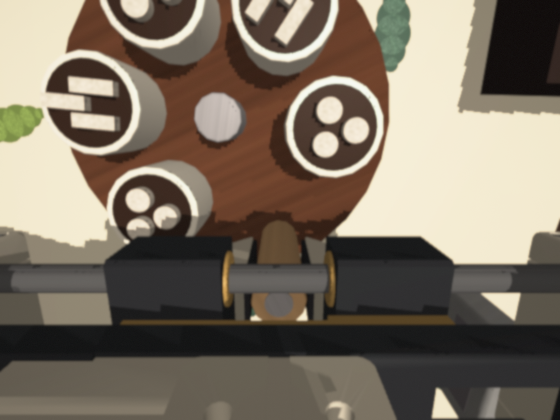

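The disc turned clockwise with the hand: the hub is now at (219,117), the post is still centred at (278,285), and forces are small. I'll go on round.

Call:
jog_arm(motion=[[[-0.2,-0.6,0,0,1.5],[-0.4,-1.2,0,0,1.5],[-0.5,-1.7,0,0,1.5],[-0.7,-2.3,0,0,1.5],[-0.7,-2.9,0,0,1.5],[-0.7,-3.5,0,0,1.5],[-0.7,-4.1,0,0,1.5],[-0.7,-4.7,0,0,1.5],[-0.6,-5.3,0,0,1.5],[-0.4,-5.8,0,0,1.5]]])

```text
time: 6.35
eef_pos: [0.5432, -0.2537, 0.0887]
ee_rot: [2.079, 2.355, -0.001]
wrist_force: [0.8, -3.3, -4.9]
width: 0.258
```

Call:
jog_arm(motion=[[[0.1,-0.6,0,0,1.5],[0.4,-1.2,0,0,1.5],[0.6,-1.7,0,0,1.5],[0.9,-2.2,0,0,1.5],[1.2,-2.7,0,0,1.5],[1.6,-3.2,0,0,1.5],[2.0,-3.6,0,0,1.5],[2.4,-4.0,0,0,1.5],[2.9,-4.4,0,0,1.5],[3.3,-4.8,0,0,1.5]]])

```text
time: 7.35
eef_pos: [0.492, -0.2258, 0.0887]
ee_rot: [-2.078, -2.356, -0.0]
wrist_force: [1.8, -0.8, -5.5]
width: 0.255
```

```bash
python3 - <<'E'
from h import *
s,R=state()
c=snap('wrist','w4.png')
E
```

```text
t 7.35 p [ 0.492  -0.2258  0.0887] F [ 1.8 -0.8 -5.5] w 0.255 q [ 0.28  0.46  0.12  1.95 -0.08  0.74  0.57]
x [-0.125  0.992  0.   ] y [0.992 0.125 0.   ] z [ 0.  0. -1.]
```

View pics/w4.png

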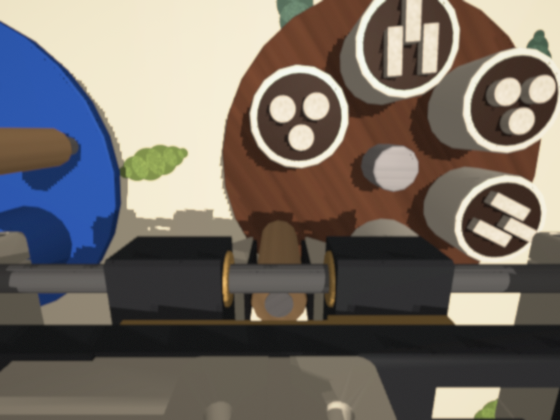

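At 120° the post is still centred in the pads at (278,285) and the hub is at (390,167). The blue post, at the left, is clear of the fingers. Continuing.

Call:
jog_arm(motion=[[[0.5,-0.3,0,0,1.5],[1.1,-0.6,0,0,1.5],[1.6,-0.8,0,0,1.5],[2.1,-1.0,0,0,1.5],[2.7,-1.2,0,0,1.5],[3.3,-1.3,0,0,1.5],[3.9,-1.4,0,0,1.5],[4.5,-1.5,0,0,1.5],[5.1,-1.5,0,0,1.5],[5.7,-1.4,0,0,1.5]]])

```text
time: 8.4
eef_pos: [0.471, -0.171, 0.0886]
ee_rot: [-2.078, -2.355, 0.0]
wrist_force: [0.2, -1.6, -6.8]
width: 0.256
```

Call:
jog_arm(motion=[[[0.5,0.0,0,0,1.5],[1.1,0.2,0,0,1.5],[1.7,0.3,0,0,1.5],[2.3,0.5,0,0,1.5],[2.8,0.8,0,0,1.5],[3.3,1.0,0,0,1.5],[3.8,1.3,0,0,1.5],[4.3,1.7,0,0,1.5],[4.8,2.1,0,0,1.5],[5.2,2.5,0,0,1.5]]])

```text
time: 9.4
eef_pos: [0.4897, -0.1164, 0.0887]
ee_rot: [-2.078, -2.355, 0.0]
wrist_force: [0.4, -3.1, -7.0]
width: 0.257
```

```bash
python3 - <<'E'
from h import *
s,R=state()
c=snap('wrist','w5.png')
E
```

```text
t 9.4 p [ 0.4897 -0.1164  0.0887] F [ 0.4 -3.1 -7. ] w 0.257 q [ 0.1   0.4   0.1   2.04 -0.06  0.7   0.36]
x [-0.125  0.992  0.   ] y [ 0.992  0.125 -0.001] z [-0.001  0.    -1.   ]
```

View pics/w5.png

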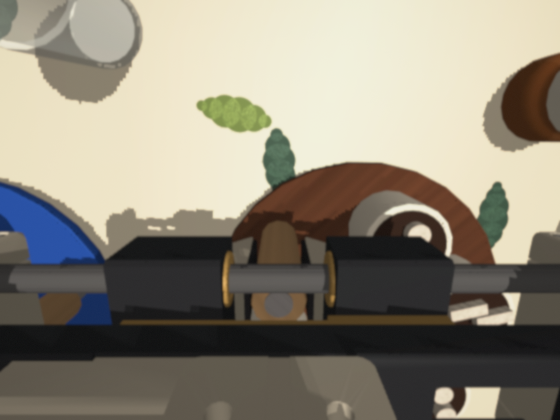

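At 200° the post is still centred and the square-pot carousel is far off. Continuing.

Call:
jog_arm(motion=[[[0.4,0.4,0,0,1.5],[0.8,0.9,0,0,1.5],[1.1,1.4,0,0,1.5],[1.4,1.9,0,0,1.5],[1.7,2.4,0,0,1.5],[1.9,2.9,0,0,1.5],[2.1,3.5,0,0,1.5],[2.3,4.1,0,0,1.5],[2.4,4.7,0,0,1.5],[2.4,5.3,0,0,1.5]]])

```text
time: 10.45
eef_pos: [0.5394, -0.0862, 0.0887]
ee_rot: [-2.078, -2.355, 0.0]
wrist_force: [-0.9, -3.0, -4.2]
width: 0.256
```

Call:
jog_arm(motion=[[[0.1,0.5,0,0,1.5],[0.0,1.1,0,0,1.5],[0.0,1.7,0,0,1.5],[-0.1,2.3,0,0,1.5],[-0.3,2.9,0,0,1.5],[-0.4,3.5,0,0,1.5],[-0.6,4.0,0,0,1.5],[-0.9,4.5,0,0,1.5],[-1.2,5.1,0,0,1.5],[-1.5,5.6,0,0,1.5]]])

```text
time: 11.45
eef_pos: [0.5967, -0.0948, 0.0886]
ee_rot: [-2.078, -2.355, 0.001]
wrist_force: [-4.9, -4.8, -1.7]
width: 0.253
```

```bash
python3 - <<'E'
from h import *
s,R=state()
c=snap('wrist','w6.png')
E
```

```text
t 11.45 p [ 0.5967 -0.0948  0.0886] F [-4.9 -4.8 -1.7] w 0.253 q [ 0.05  0.55  0.09  1.79 -0.06  0.81  0.29]
x [-0.124  0.992 -0.   ] y [ 0.992  0.124 -0.001] z [-0.001 -0.    -1.   ]
```

View pics/w6.png

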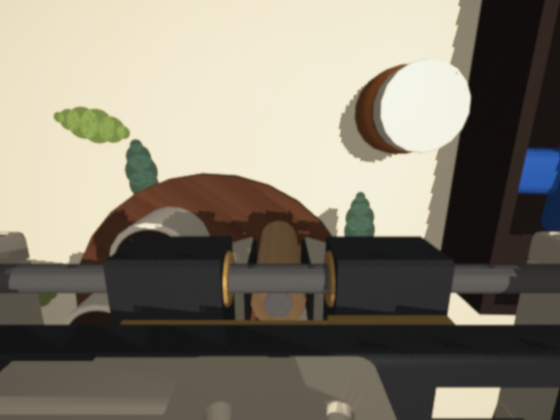

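At 280° the grip holds, with the post at (278,290). The jar at (415,105) is clear. Last 80°.

Call:
jog_arm(motion=[[[-0.4,0.4,0,0,1.5],[-0.8,0.9,0,0,1.5],[-1.2,1.3,0,0,1.5],[-1.7,1.7,0,0,1.5],[-2.1,2.0,0,0,1.5],[-2.6,2.3,0,0,1.5],[-3.1,2.6,0,0,1.5],[-3.7,2.9,0,0,1.5],[-4.2,3.1,0,0,1.5],[-4.8,3.3,0,0,1.5]]])

```text
time: 12.5
eef_pos: [0.6351, -0.1378, 0.0886]
ee_rot: [-2.077, -2.355, 0.001]
wrist_force: [-6.5, -0.7, 0.7]
width: 0.255
```

Call:
jog_arm(motion=[[[-0.6,0.1,0,0,1.5],[-1.2,0.2,0,0,1.5],[-1.8,0.2,0,0,1.5],[-2.4,0.2,0,0,1.5],[-3.0,0.2,0,0,1.5],[-3.5,0.1,0,0,1.5],[-4.1,0.0,0,0,1.5],[-4.7,-0.2,0,0,1.5],[-5.3,-0.4,0,0,1.5],[-5.8,-0.6,0,0,1.5]]])

```text
time: 13.5
eef_pos: [0.6368, -0.1966, 0.0887]
ee_rot: [2.078, 2.356, 0.001]
wrist_force: [-2.4, 2.9, -1.6]
width: 0.261
```

```bash
python3 - <<'E'
from h import *
s,R=state()
c=snap('wrist','w7.png')
a=np.hstack([cv2.imread('pics/w2.png'),cv2.imread('pics/w7.png')]);cv2.imwrite('pics/cmp.png',cv2.resize(a,(800,300)))
E
```

```text
t 13.5 p [ 0.6368 -0.1966  0.0887] F [-2.4  2.9 -1.6] w 0.261 q [ 0.19  0.64  0.1   1.62 -0.08  0.88  0.44]
x [-0.125  0.992  0.   ] y [0.992 0.125 0.   ] z [ 0.  0. -1.]
```

View pics/cmp.png

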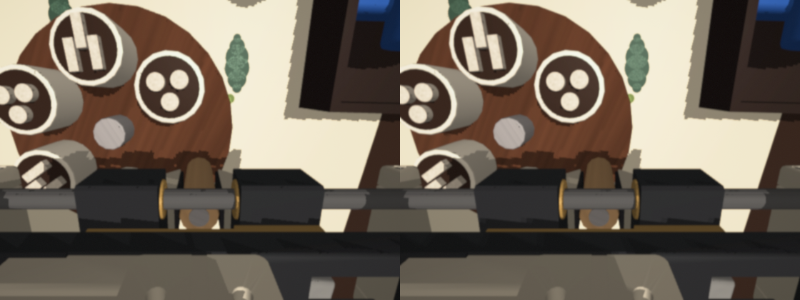

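The before and after views match: same cups, hub at (113,133) in the left half and (513,132) in the right. I'll let go and rise.

Call:
jog_arm(motion=[[[0,0,0,0,2.7],[0,0,0,0,3.2],[0,0,0,0,4],[0,0,0,0,5],[0,0,0,0,6],[0,0,0,0,7],[0,0,0,0,8],[0,0,0,0,9],[0,0,0,0,9],[0,0,0,0,9]]])

```text
time: 14.55
eef_pos: [0.6366, -0.1962, 0.0886]
ee_rot: [-2.079, -2.356, 0.0]
wrist_force: [0.4, 0.5, -0.3]
width: 0.964
```

Call:
jog_arm(motion=[[[0,0,-1,0,9],[0,0,-2,0,9],[0,0,-4,0,9],[0,0,-6,0,9],[0,0,-8,0,9],[0,0,-10,0,9],[0,0,-12,0,9],[0,0,-13,0,9],[-0.1,-0.1,-13.8,0,9],[-0.1,-0.1,-13.8,0,9]]])

```text
time: 15.55
eef_pos: [0.6362, -0.1978, 0.228]
ee_rot: [2.078, 2.354, 0.001]
wrist_force: [-0.2, 0.1, 0.3]
width: 0.981
```

```bash
python3 - <<'E'
from h import *
s,R=state()
c=snap('wrist','w8.png')
a=np.hstack([cv2.imread('pics/w1.png'),cv2.imread('pics/w8.png')]);cv2.imwrite('pics/cmp2.png',cv2.resize(a,(800,300)))
d=snap('side','side8.png'); s0,d0=pickle.load(open('d0.pkl','rb'))
a=np.hstack([x['frame'][130:245,170:360,::-1] for x in (d0['side'],d)]);cv2.imwrite('pics/cmp3.png',cv2.resize(a,None,fx=2,fy=2))
E
```

```text
t 15.55 p [ 0.6362 -0.1978  0.228 ] F [-0.2  0.1  0.3] w 0.981 q [ 0.18  0.49  0.11  1.52 -0.06  1.13  0.43]
x [-0.124  0.992 -0.001] y [0.992 0.124 0.002] z [ 0.002 -0.001 -1.   ]
```

View pics/cmp2.png

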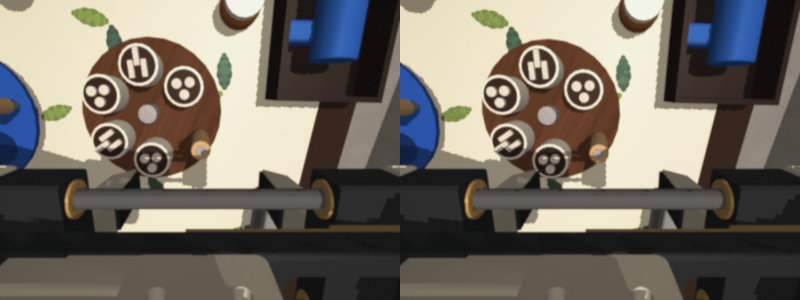

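View pics/cmp3.png

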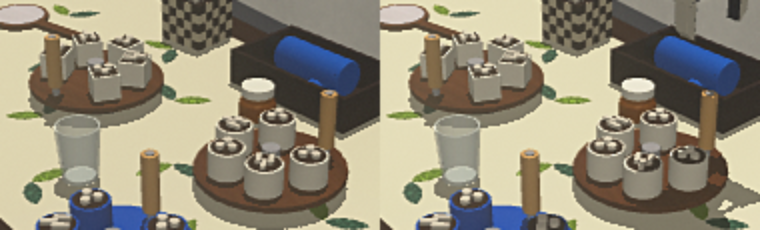

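The post top is back at its start pixel: side crop (329,93) before and (709-380,93) after. The square-pot carousel is unchanged and the hand is clear, so I'll hand in.

```bash
python3 -c "
from cell import robot
print(robot.sign_off())"
```

```text
the job is handed in; nothing more can be done
None
```

I turned the round-cup carousel one full turn clockwise by its post, let go, raised the hand clear and handed the job in at about 15.6 s. No verdict is reported back.

- **Measurement:** two views gave a post radius of 84 mm and a top height of 129 mm, against 85 and 130 mm in the text. The wrist camera differed from them by about 2 mm, which is within calibration.
- **The turn:** I made it in nine steps of 40° with the hand's orientation fixed. The wrist-camera looks (after the 1st, 3rd, 5th, 7th and last steps) showed the post still between the pads. The wrist force read at the end of each move stayed below about 8 N.
- **Last checks:** the before-and-after wrist and side pictures match, and the post, cups and hub are back within about 1–2 mm. The square-pot carousel looks unmoved, and the gripper hovers about 0.1 m above the post, touching nothing.

No check failed or disagreed beyond that 2 mm. I compared the square-pot carousel by eye only, and did not measure its post again.

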